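# Clamp a specimen block with the star handle

## Robot

A 6-joint arm with a two-finger parallel gripper is mounted at the origin on the work surface. World frame = base frame: x ahead of the robot, y to its left, z up, the work surface at z = 0. Lengths are in m, angles in rad, forces in N, time in s.
With the tool pointing down it reaches from about 0.4 to 0.825 m from the base axis. Payload 7 kg.
Tool frame: the origin (TCP) lies midway between the tips of the shut fingers; the grasp point (between the pads) lies 19 mm behind it; z points along the fingers, y is the line along which they close (so a half turn about z gives the same grasp; the last joint's range is limited). The gripper opens to 88 mm and grips with 3 to 60 N. Pads are 19 mm wide; open, the fingers measure 130 mm over their backs; the gripper's body (78 mm by 193 mm) begins 47 mm behind the grasp point.
Start: joints at [-1.017, 0.359, 0.012, 0, -1.224, -0.288], TCP at [0.177, -0.651, 0.227] pointing down, gripper open.
Joint ranges: [-3.07, 3.07], [-1.43, 2.12], [-1.02, 1.25], [-3.03, 1.67], [-3.05, -0], [-3.03, 3.03]. Speed limits (rad/s): [2.39, 2.39, 3.01, 3.14, 3.14, 3.14].

## Interface

Orientations are given as a unit quaternion [w, x, y, z].
In Python, from bench import state, read_camera, close_job gives the robot as it stands.
- The arm moves only by the tool apply_moves, never from a script. Its argument "commands" is one flat list of numbers, 7 for each row, row after row: the shift along the tool's x, y, z in cm, then the turn, a rotation vector about the tool's x, y, z in degrees, then the opening, from 0 (shut) to 1 (fully open). A call has 1 to 10 rows; each row shifts and turns the commanded pose from where the row before left it, along the tool's axes as they then stand; what a row does not reach is not made up. A row lasts 1/8 s, in which the tool goes at most 62.5 mm and 10.7 degrees, less where a joint would pass 70% of its speed; a pose out of reach is approached as far as the arm can. A call with a gripper value outside its range is refused whole. The fingers move at their own pace and stop on an object; "newtons" is the grip in N (left out, the last holds). Time passes only in rows, so rows that do not move let the fingers close. It gives the time, the measured TCP pose, the force, the opening and the grip force at its end, in the units of the state.
- state(): the state, without advancing time (a new reading comes with each control period).
- read_camera(name): name is "scene" or "top" or "wrist"; returns a dict with "image" (480x640x3 uint8, blue, green, red), "range_z" (480x640 float32, m along the optical axis (not along the pixel's ray), 0 where there is no reading), "mtx" (3x3 intrinsics, pixels), "k1" (the pictures are not rectified: a ray, as slopes to the right and down, at radius r is drawn at 1 + k1 r^2 times it, then the intrinsics apply), "rvec" (rotation vector, rad) and "tvec" (3), from world to camera coordinates, as OpenCV has them; the wrist camera has in their place "mount" (4x4, takes a point from camera to tool coordinates, whose origin is the TCP and whose axes are the flange's). Camera axes: x right, y down, z forward; pixel columns grow to the right and rows downward; lengths in m; the calibration is good to about 2 mm. A picture is of the moment at which its call begins: read the wrist's pose just before it.
- close_job(): hands the job in; it is judged then, once.
The state is a dict: "time": time; "qpos": joint angles; "qvel": joint speeds; "joint_torque": joint torques, N m; "tcp_pos": TCP position; "orientation": TCP orientation; "force": force on the tool from outside, world axes, zero at the start; "ft_torque": the same for the moment, N m; "finger_gap": finger opening in m; "grip_force": force on a finger pad.
Only numpy, scipy, OpenCV 4.12 (cv2) and the standard library are available. Lean on these libraries where they do the work, as an engineer would, in place of code of your own. Each camera call takes 0.05 s, during which the arm holds its last target. There are 200 camera calls.

## Task

Stand the cream resin specimen block upright on the bed of the blue clamp, between the open jaws and with its narrow (36 mm) side along the closing direction, and let go of it. Then turn the star handle clockwise, pushing one spoke after another from the open side of the guard, until you feel the jaw grip the block firmly, but gently enough not to crack it; work the jaw by the handle only, leave the other things alone, and end with your hand clear.

Things in the scene. Friction and masses are not known exactly. Their poses are not given: they have to be found in the camera images.
- block: cream resin specimen block, green stem section on top: 50 mm along its own x, 36 mm along its own y, 50 mm tall, about 0.1 kg; origin centre of its underside. Stands on the table right of the clamp, in any order with the amber bottle and green jar, about 12 cm apart
- clamp: blue clamp fixed to the table; origin on the table under its middle, z up. Bed: aluminium strip, top 30 mm above the table, 60 mm wide in own x. The steel jaw slides along own -y to the blue anvil (both 56 mm wide in x, 35 to 40 mm high over the bed). The anvil's face is at own y -0.120, but adjustable: up to 8 mm either side, not measured
- bed (a point): the loading place: point on the bed's top between the open jaws, at the clamp's own (0, -0.075, 0.030); axes as the clamp's. Free along y for at least 37 mm towards the jaw and 37 mm towards the anvil
- hub (a point): centre of the star handle on its vertical axis, in the plane of its spokes, at the clamp's own (0, 0.075, 0.095); axes as the clamp's. Hub radius 20 mm, top 14 mm above this point. The gear housing below (radius 36 mm) ends 21 mm under it; all else beneath the spokes is 30 mm or more under it
- ball (a point): centre of the black ball (22 mm across) of the spoke that points along the clamp's own +x at joint 0; 88 mm from the star handle's axis. Four such spokes, bars 12 mm thick, 90 degrees apart (at joint 0 along own +x, +y, -x, -y)
- guard (a point): middle of the near edge of the clear guard plate that covers the star handle's far half, at the clamp's own (0.008, 0.075, 0.121), its underside; plate 4 mm thick, reaching 104 mm to own +x and 105 mm to either side, bolt heads 10 mm up. Spokes can be reached from above only on the robot's side of it
- star (a joint): star handle's angle (rad), grows clockwise from above, closing the jaw 15 mm per rad; starts 0.3 to 1.2, limit 6.0. Stays where left. Friction 0.4 Nm: about 5.5 N pushed 72 mm from the axis. Once the block touches both jaws its sprung face gives and the push there rises 0.35 N per mm of travel: 8 to 10 N is well clamped; past 13 N the block cracks
- jaw: the moving jaw's dark steel face, 56 x 6 x 34 mm, sprung (8 N per mm) on its steel carriage, 28 mm more behind it; origin at the foot of the clamping surface, mid-width, 0.5 mm above the bed, at the clamp's own y = -0.020 - 0.015 * star when unloaded; axes as the clamp's. Not to be pushed by hand
- carriage: the steel carriage behind the jaw face, 56 x 20 x 34 mm, driven by the star handle alone, not to be pushed by hand; origin where the jaw face's origin lies when unloaded; axes as the clamp's
- bottle: small amber glass bottle with a black cap, 34 mm across, 62 mm tall; origin centre of its underside. Leave alone
- jar: small green glass jar with a white cap, 44 mm across, 55 mm tall; origin centre of its underside. Leave alone

How it is judged:
On the way, in this order (a step that is already met when the one before it is completed fails the run):
1. the block stands on the bed between the jaws, let go (x of block in the frame of clamp between -0.015 and 0.015 m and z of block in the frame of clamp between 0.027 and 0.033 m and y of block in the frame of clamp between -0.115 and -0.03 m and angle between the z axis of block and the z axis of clamp, either way round below 0.1 rad and contact force between the fingers and block below 0.1 N and linear speed of block below 0.02 m/s), for 0.2 s.
2. the jaw grips the block (contact force between jaw and block above 8 N), for 0.2 s.
At the end, for the whole second after the job is handed in: The block stands upright on the bed (height within 3 mm, tilt 0.1 rad), within 15 mm of the bed's centre line, between the jaws (own y -30 to -115 mm), square to them within 0.08 rad, gripped by the jaw with more than 8 N; block and handle at rest (x of block in the frame of clamp between -0.015 and 0.015 m and z of block in the frame of clamp between 0.027 and 0.033 m and y of block in the frame of clamp between -0.115 and -0.03 m and angle between the z axis of block and the z axis of clamp, either way round below 0.1 rad and contact force between jaw and block above 8 N and angle between the y axis of block and the y axis of clamp, either way round below 0.08 rad and velocity of joint star between -0.05 and 0.05 rad/s and linear speed of block below 0.01 m/s); the robot touches nothing.
It fails at once if the block is cracked: the jaw presses it with more than 40 N (contact force between jaw and block above 40 N).
It fails at once if the jaw or its carriage is pushed by the robot itself (over 5 N) (contact force between any of the fingers, the arm and carriage above 5 N).
It fails at once if a bystander is moved by more than 30 mm (distance of any of bottle, jar from where it was at the start of the episode above 0.03 m).
It also fails if it takes over 72 s, if anything falls off the work surface, if the arm or the gripper's body presses on something with over 40 N, if the wrist force passes 120 N, or if a joint passes its speed limit or range.

## Working session

There is one attempt and no reset: what is moved stays moved. The work goes in short steps, Python scripts to look and compute and a tool call to move; the robot and the scene stay as the last step left them, time stands still between calls to the robot, and variables do not carry over. Pictures are saved under pics/ and viewed, at most 10 in all, crops included, and the job is handed in when it is done.

Besides the shell and the picture viewer there is one more tool, called after "Emit:" as a command line: name --argument value ..., lists and objects as JSON in quotes. apply_moves: Moves the arm, as the interface text tells. Its arguments: {"type":"object","properties":{"commands":{"type":"array"},"newtons":{"type":"number"}},"required":["commands"]}

```bash
ls; mkdir -p pics; cat > h.py <<'E'
import numpy as np, cv2
from scipy.spatial.transform import Rotation as R
from bench import state, read_camera, close_job
def cloud(name, st=None):
    c=read_camera(name); K=np.array(c["mtx"]); k=c["k1"]
    v,u=np.mgrid[0:480,0:640].astype(float)
    d=np.array([k,0,0,0,0],float)
    p=cv2.undistortPoints(np.stack([u.ravel(),v.ravel()],1)[:,None],K,d)[:,0]
    z=c["range_z"].ravel(); P=np.c_[p*z[:,None],z]
    if name=="wrist":
        M=np.array(c["mount"]); P=P@M[:3,:3].T+M[:3,3]
        q=st["orientation"]; Rt=R.from_quat([q[1],q[2],q[3],q[0]]).as_matrix()
        P=P@Rt.T+np.array(st["tcp_pos"])
    else:
        Rm=cv2.Rodrigues(np.array(c["rvec"],float))[0]; P=(P-np.array(c["tvec"]).ravel())@Rm
    return c["image"],P.reshape(480,640,3),c["range_z"]
E
python3 - <<'E'
from h import *
s=state();print(s)
for n in("scene","top"):
    im,P,z=cloud(n); cv2.imwrite(f"pics/{n}.png",im); np.save(n+".npy",P)
E
```

```text
pics
{'time': 0.0, 'qpos': array([-1.01690179e+00,  3.59390765e-01,  1.10739687e-02, -3.65234426e-04,
       -1.22408141e+00, -2.88086793e-01]), 'qvel': array([-0.00080771, -0.00201142, -0.00020738, -0.00171045, -0.00092732,
        0.00166543]), 'joint_torque': array([ 2.75812827e-04, -5.82719886e+01,  2.93051594e+01,  6.99706793e+00,
        7.03178113e-03, -9.70552696e-05]), 'tcp_pos': array([ 0.17716265, -0.65083957,  0.22562403]), 'orientation': array([-1.70606674e-04, -1.32451271e-01,  9.91189180e-01,  8.01171793e-04]), 'force': array([-0.69598097,  0.1139601 ,  0.61870896]), 'ft_torque': array([-0.00347185,  0.02677614,  0.00532468]), 'grip_force': 0.0, 'finger_gap': 0.08729685123771565}
```

View pics/top.png

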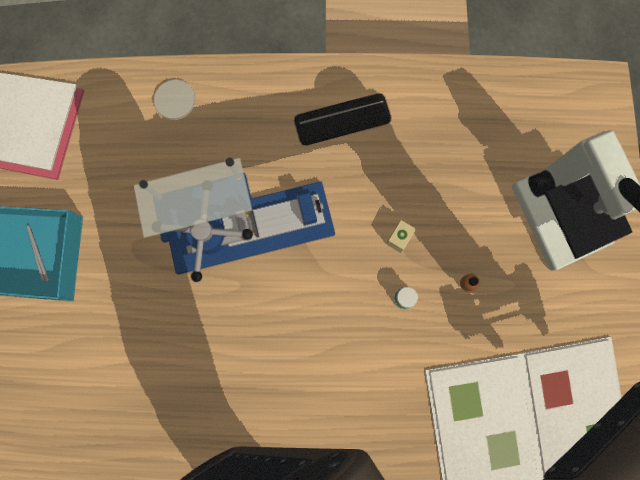

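View pics/scene.png

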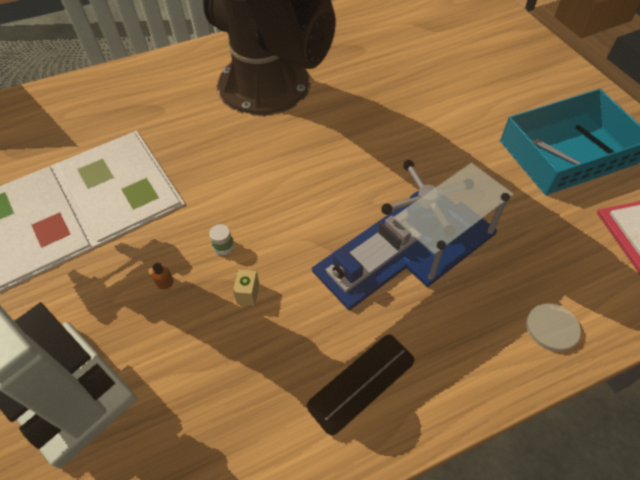

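The top view shows the block at (402,235), jar (406,297), bottle (469,282). The hub is at (202,231), with free balls at (247,234) and (196,277), and the anvil is near (312,205).

```bash
python3 - <<'E'
from h import *
im=cv2.imread("pics/top.png");P=np.load("top.npy")
for n,(u,v) in dict(hub=(202,231),ball1=(247,234),ball2=(196,277),anv=(307,206),bed=(285,215),jaw=(243,222),block=(405,230),jar=(406,297),bottle=(471,282),corn=(334,235),corn2=(322,182),corn3=(179,273)).items():
    print(n,np.round(np.median(P[v-1:v+2,u-1:u+2].reshape(-1,3),0),4))
hsv=cv2.cvtColor(im,cv2.COLOR_BGR2HSV)
# block top
w=np.zeros((480,640),bool);w[210:262,380:425]=1
m=w&(P[...,2]>.042)&(P[...,2]<.06);X=P[m][:,:2].astype(np.float32)
r=cv2.minAreaRect(X*1000);print("block",r,cv2.boxPoints(r), np.median(P[m][:,2]))
# bed
w[:]=0;w[195:240,255:305]=1
m=w&(abs(P[...,2]-.030)<.004)&(hsv[...,1]<90);X=P[m][:,:2].astype(np.float32)
r=cv2.minAreaRect(X*1000);print("bed",m.sum(),r,cv2.boxPoints(r))
# blue base mask
w[:]=0;w[170:280,150:345]=1
m=w&(hsv[...,0]>100)&(hsv[...,0]<125)&(hsv[...,1]>140)
u=P[m];print("blue z hist",np.histogram(u[:,2],bins=np.arange(0,.1,.01))[0])
a=u[(u[:,2]<.025)];r=cv2.minAreaRect(a[:,:2].astype(np.float32)*1000);print("base",r,cv2.boxPoints(r))
# hub top disc
w[:]=0;w[210:255,180:225]=1
m=w&(P[...,2]>.104)&(P[...,2]<.114);print("hub",P[m].mean(0),m.sum())
r=cv2.minEnclosingCircle(P[m][:,:2].astype(np.float32)*1000);print(r)
for n,(u,v) in dict(b1=(247,234),b2=(196,277)).items():
    q=P[v-6:v+7,u-6:u+7].reshape(-1,3);q=q[q[:,2]>.085];print(n,q.mean(0),q[:,2].max(),len(q))
E
```

```text
hub [0.5669 0.1299 0.1073]
ball1 [0.5616 0.0445 0.1044]
ball2 [0.48   0.1399 0.1039]
anv [ 0.6233 -0.0671  0.0697]
bed [ 0.6124 -0.0212  0.0288]
jaw [0.5921 0.0589 0.0634]
block [ 0.5785 -0.2602  0.0514]
jar [ 0.4459 -0.2591  0.0554]
bottle [ 0.4742 -0.3864  0.0578]
corn [ 0.5758 -0.1202  0.0025]
corn2 [ 0.688  -0.0953  0.0015]
corn3 [0.4964 0.1966 0.0118]
block ((569.265380859375, -253.51612854003906), (36.18378829956055, 50.22227478027344), 58.58860397338867) [[ 538.4052  -255.8692 ]
 [ 581.2673  -282.044  ]
 [ 600.12555 -251.16306]
 [ 557.2635  -224.98825]] 0.04940304658537976
bed 1221 ((604.7067260742188, -3.3366928100585938), (60.8649787902832, 102.00314331054688), 14.387428283691406) [[562.55597   38.50357 ]
 [587.9014   -60.30052 ]
 [646.8575   -45.176956]
 [621.512     53.627136]]
blue z hist [   4 2198  394   17   11   17  198  338    0]
base ((611.3683471679688, 66.15190124511719), (161.12034606933594, 346.2817077636719), 14.29273509979248) [[ 490.55743  214.04515]
 [ 576.0461  -121.51811]
 [ 732.17926  -81.74135]
 [ 646.6906   253.82191]]
hub [0.56662653 0.13259018 0.10838431] 304
((565.1460571289062, 132.01272583007812), 41.738040924072266)
b1 [0.56197179 0.04621437 0.10159068] 0.10917798579409266 107
b2 [0.48251571 0.14041284 0.10227266] 0.10982242372994337 108
```

```bash
cat >> h.py <<'E'
def cmd(pose,yaw): # pose = commanded xyz & yaw(deg of tool y), tool down
    pass
def plan(tgt,yaw=None,n=10,g=1.0,s=None):
    """rows to world xyz tgt, tool down, tool y at yaw deg; shift first axis-consistent with turn"""
    s=s or state(); q=s["orientation"]; A=R.from_quat([q[1],q[2],q[3],q[0]])
    if yaw is None: B=A
    else:
        t=np.radians(yaw); y=np.array([np.cos(t),np.sin(t),0]); z=np.array([0,0,-1.]); x=np.cross(y,z)
        B=R.from_matrix(np.c_[x,y,z])
    rv=(A.inv()*B).as_rotvec(); d=(np.array(tgt)-s["tcp_pos"])/n
    out=[]; C=A; step=R.from_rotvec(rv/n)
    for i in range(n):
        out.append(np.r_[C.inv().apply(d)*100,np.degrees(rv/n),g]); C=C*step
    print("\n".join(", ".join(f"{v:.2f}" for v in r)+"," for r in out), " rot",np.degrees(rv).round(1))
E
python3 - <<'E'
from h import *
plan([.569,-.2535,.18],148.6,14)
E
```

```text
-3.45, 2.00, 0.33, 0.01, 0.00, -3.10, 1.00,
-3.55, 1.81, 0.33, 0.01, 0.00, -3.10, 1.00,
-3.64, 1.62, 0.33, 0.01, 0.00, -3.10, 1.00,
-3.72, 1.42, 0.33, 0.01, 0.00, -3.10, 1.00,
-3.80, 1.22, 0.33, 0.01, 0.00, -3.10, 1.00,
-3.86, 1.01, 0.33, 0.01, 0.00, -3.10, 1.00,
-3.91, 0.80, 0.33, 0.01, 0.00, -3.10, 1.00,
-3.94, 0.59, 0.33, 0.01, 0.00, -3.10, 1.00,
-3.97, 0.37, 0.33, 0.01, 0.00, -3.10, 1.00,
-3.98, 0.16, 0.33, 0.01, 0.00, -3.10, 1.00,
-3.99, -0.06, 0.33, 0.01, 0.00, -3.10, 1.00,
-3.98, -0.27, 0.33, 0.01, 0.00, -3.10, 1.00,
-3.96, -0.49, 0.33, 0.01, 0.00, -3.10, 1.00,
-3.92, -0.70, 0.33, 0.01, 0.00, -3.10, 1.00,  rot [  0.1   0.  -43.4]
```

Emit:
apply_moves --commands '[-3.45,2.0,0.33,0,0,-3.1,1,-3.55,1.81,0.33,0,0,-3.1,1,-3.64,1.62,0.33,0,0,-3.1,1,-3.72,1.42,0.33,0,0,-3.1,1,-3.8,1.22,0.33,0,0,-3.1,1,-3.86,1.01,0.33,0,0,-3.1,1,-3.91,0.8,0.33,0,0,-3.1,1,-3.94,0.59,0.33,0,0,-3.1,1,-3.97,0.37,0.33,0,0,-3.1,1,-3.98,0.16,0.33,0,0,-3.1,1]'

```text
time: 1.35
tcp_pos: [0.4578, -0.3663, 0.1932]
orientation: [-0.0, -0.393, 0.919, 0.0]
force: [0.1, -0.9, -0.5]
finger_gap: 0.0878
grip_force: 0.0
```

Emit:
apply_moves --commands '[-3.99,-0.06,0.33,0,0,-3.1,1,-3.98,-0.27,0.33,0,0,-3.1,1,-3.96,-0.49,0.33,0,0,-3.1,1,-3.92,-0.7,0.33,0,0,-3.1,1,0,0,0,0,0,0,1,0,0,0,0,0,0,1]'

```text
time: 2.1
tcp_pos: [0.5689, -0.2537, 0.1799]
orientation: [-0.0, -0.49, 0.872, 0.0]
force: [-0.3, 0.3, -0.5]
finger_gap: 0.0877
grip_force: 0.0
```

```bash
python3 - <<'E'
from h import *
s=state();print(s["tcp_pos"],s["qpos"].round(2),s["time"])
im,P,z=cloud("wrist",s);cv2.imwrite("pics/w1.png",im)
m=(P[...,2]>.04)&(P[...,2]<.062)&(np.hypot(P[...,0]-.569,P[...,1]+.2535)<.045)&(z>0)
r=cv2.minAreaRect(P[m][:,:2].astype(np.float32)*1000);print(m.sum(),r,cv2.boxPoints(r),np.median(P[m][:,2]))
plan([.569,-.2535,.011],148.6,6)
E
```

```text
[ 0.5688793  -0.25370251  0.17991174] [-0.11  0.31 -0.17 -0.   -1.09 -0.44] 2.1
2677 ((569.2947998046875, -253.5054931640625), (36.161537170410156, 49.02667999267578), 58.988372802734375) [[ 538.9699  -256.37228]
 [ 580.98883 -281.6314 ]
 [ 599.6197  -250.6387 ]
 [ 557.60077 -225.37958]] 0.05044452888989606
-0.01, -0.00, 2.82, 0.01, -0.00, -0.00, 1.00,
-0.01, -0.00, 2.82, 0.01, -0.00, -0.00, 1.00,
-0.01, -0.00, 2.82, 0.01, -0.00, -0.00, 1.00,
-0.01, -0.00, 2.82, 0.01, -0.00, -0.00, 1.00,
-0.01, 0.00, 2.82, 0.01, -0.00, -0.00, 1.00,
-0.01, 0.00, 2.82, 0.01, -0.00, -0.00, 1.00,  rot [ 0. -0. -0.]
```

View pics/w1.png

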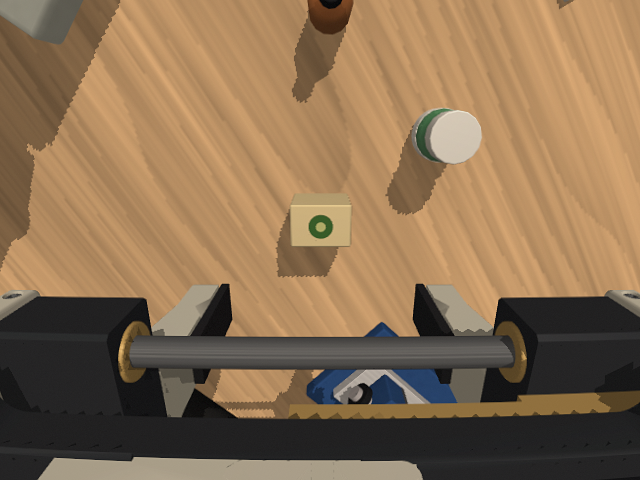

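The block at (320,225) is centred and square between the fingers, and the depth agrees with the top camera.

Emit:
apply_moves --commands '[0,0,3.38,0,0,0,1,0,0,3.38,0,0,0,1,0,0,3.38,0,0,0,1,0,0,3.38,0,0,0,1,0,0,3.38,0,0,0,1,0,0,0,0,0,0,0.4,0,0,0,0,0,0,0.4,0,0,0,0,0,0,0.4,0,0,0,0,0,0,0.4,0,0,0,0,0,0,0.4]' --newtons 20

```text
time: 3.4
tcp_pos: [0.5698, -0.254, 0.0125]
orientation: [0.001, -0.49, 0.872, -0.001]
force: [-0.9, 0.5, 6.0]
finger_gap: 0.0497
grip_force: 20.0
```

Emit:
apply_moves --commands '[0,0,0,0,0,0,0.4,0,0,-2,0,0,0,0.4,0,0,-4,0,0,0,0.4,0,0,-5,0,0,0,0.4,0,0,-5,0,0,0,0.4,0,0,0,0,0,0,0.4]'

```text
time: 4.15
tcp_pos: [0.5716, -0.2544, 0.1763]
orientation: [0.003, -0.49, 0.872, -0.003]
force: [-0.1, -0.2, -2.0]
finger_gap: 0.0497
grip_force: 20.0
```

```bash
python3 - <<'E'
from h import *
s=state();print(s["tcp_pos"],s["finger_gap"],s["grip_force"],s["time"])
plan([.6085,-.0215,.19],194.3,12,0.4)
E
```

```text
[ 0.57160665 -0.25440725  0.17630318] 0.04974233650204552 19.997472167015076 4.15
-1.82, 0.75, -0.12, -0.04, -0.00, -3.80, 0.40,
-1.86, 0.62, -0.11, -0.04, -0.00, -3.80, 0.40,
-1.90, 0.50, -0.11, -0.04, -0.00, -3.80, 0.40,
-1.93, 0.37, -0.11, -0.04, -0.00, -3.80, 0.40,
-1.95, 0.24, -0.11, -0.04, -0.00, -3.80, 0.40,
-1.96, 0.11, -0.11, -0.04, -0.00, -3.80, 0.40,
-1.97, -0.02, -0.11, -0.04, -0.00, -3.80, 0.40,
-1.96, -0.15, -0.11, -0.04, -0.00, -3.80, 0.40,
-1.95, -0.28, -0.11, -0.04, -0.00, -3.80, 0.40,
-1.92, -0.41, -0.11, -0.04, -0.00, -3.80, 0.40,
-1.89, -0.53, -0.11, -0.04, -0.00, -3.80, 0.40,
-1.85, -0.66, -0.11, -0.04, -0.00, -3.80, 0.40,  rot [ -0.5  -0.  -45.6]
```

Emit:
apply_moves --commands '[-1.82,0.75,-0.12,0,0,-3.8,0.4,-1.86,0.62,-0.11,0,0,-3.8,0.4,-1.9,0.5,-0.11,0,0,-3.8,0.4,-1.93,0.37,-0.11,0,0,-3.8,0.4,-1.95,0.24,-0.11,0,0,-3.8,0.4,-1.96,0.11,-0.11,0,0,-3.8,0.4,-1.97,-0.02,-0.11,0,0,-3.8,0.4,-1.96,-0.15,-0.11,0,0,-3.8,0.4,-1.95,-0.28,-0.11,0,0,-3.8,0.4,-1.92,-0.41,-0.11,0,0,-3.8,0.4]'

```text
time: 5.4
tcp_pos: [0.6006, -0.0585, 0.1825]
orientation: [-0.0, 0.748, -0.663, 0.0]
force: [-0.4, -0.2, -1.8]
finger_gap: 0.0498
grip_force: 20.0
```

Emit:
apply_moves --commands '[-1.89,-0.53,-0.11,0,0,-3.8,0.4,-1.85,-0.66,-0.11,0,0,-3.8,0.4,0,0,0,0,0,0,0.4,0,0,0,0,0,0,0.4,0,0,0,0,0,0,0.4]'

```text
time: 6.02
tcp_pos: [0.6065, -0.0215, 0.1846]
orientation: [0.0, 0.789, -0.614, -0.0]
force: [-0.8, -0.6, -1.6]
finger_gap: 0.0498
grip_force: 20.0
```

```bash
python3 - <<'E'
from h import *
s=state();print(s["tcp_pos"],s["orientation"].round(4),s["qpos"].round(2),s["time"])
im,P,z=cloud("wrist",s);cv2.imwrite("pics/w2.png",im);np.save("w2.npy",P)
plan([.6085,-.0215,.042],194.3,6,.4)
E
```

```text
[ 0.60647369 -0.02145372  0.18460047] [ 1.000e-04  7.890e-01 -6.144e-01 -1.000e-04] [ 0.29  0.28 -0.2   0.   -1.09 -0.04] 6.025
0.01, -0.03, 2.38, 0.00, 0.00, -0.02, 0.40,
0.01, -0.03, 2.38, 0.00, 0.00, -0.02, 0.40,
0.01, -0.03, 2.38, 0.00, 0.00, -0.02, 0.40,
0.01, -0.03, 2.38, 0.00, 0.00, -0.02, 0.40,
0.01, -0.03, 2.38, 0.00, 0.00, -0.02, 0.40,
0.01, -0.03, 2.38, 0.00, 0.00, -0.02, 0.40,  rot [ 0.   0.  -0.1]
```

View pics/w2.png

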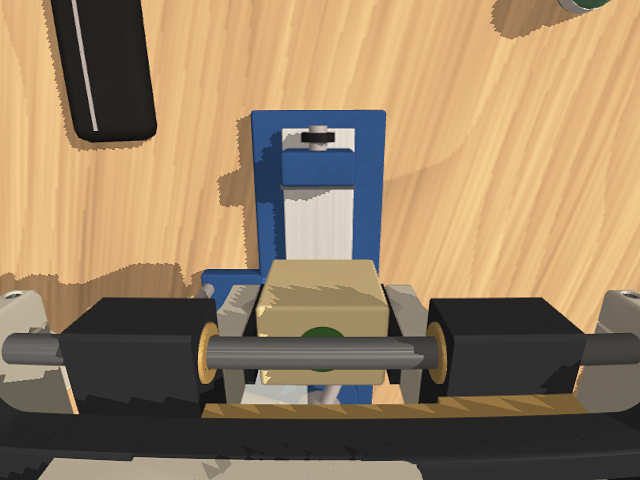

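The bed strip runs from column 284 to 354 over rows 190–258, with the anvil above it at rows 150–187. The held block looks square to the bed.

```bash
python3 - <<'E'
from h import *
P=np.load("w2.npy");im=cv2.imread("pics/w2.png");hsv=cv2.cvtColor(im,cv2.COLOR_BGR2HSV)
w=np.zeros((480,640),bool);w[192:252,265:375]=1
m=w&(hsv[...,1]<90)&(abs(P[...,2]-.03)<.006);X=P[m]
r=cv2.minAreaRect(X[:,:2].astype(np.float32)*1000);print(m.sum(),r,np.median(X[:,2]))
w[:]=0;w[100:190,240:400]=1
m=w&(abs(P[...,2]-.067)<.006);A=P[m]
ra=cv2.minAreaRect(A[:,:2].astype(np.float32)*1000);print("anvil",m.sum(),ra,np.median(A[:,2]))
t=np.radians(14.3);ex=np.array([np.cos(t),np.sin(t)]);ey=np.array([-np.sin(t),np.cos(t)])
hub=np.array([.568,.1325]);o=hub-.075*ey
for n,q in(("bed",X),("anvil",A)):
    l=np.c_[(q[:,:2]-o)@ex,(q[:,:2]-o)@ey];print(n,np.percentile(l,[1,50,99],axis=0).round(4))
print("tcp own",(state()["tcp_pos"][:2]-o)@np.c_[ex,ey])
# base edges: rows
for v in (200,220,240):
  q=P[v,255:385];k=(hsv[v,255:385,1]<90)&(abs(q[:,2]-.03)<.006); q=q[k][:,:2]; print(((q[[0,-1]]-o)@ex).round(4),((q[[0,-1]]-o)@ey).round(4))
E
```

```text
4017 ((607.8975830078125, -15.777740478515625), (59.2156982421875, 54.75641632080078), 14.411504745483398) 0.030331087859639033
anvil 3068 ((621.9785766601562, -70.85459899902344), (55.60543441772461, 40.95418930053711), 13.904820442199707) 0.07003113529184067
bed [[-0.027  -0.1056]
 [ 0.0022 -0.0799]
 [ 0.0309 -0.0519]]
anvil [[-0.0249 -0.1551]
 [ 0.0022 -0.1306]
 [ 0.0289 -0.1152]]
tcp own [-0.0007496  -0.08375402]
[ 0.0316 -0.0273] [-0.0985 -0.0984]
[ 0.0312 -0.0268] [-0.0808 -0.0805]
[ 0.0308 -0.0272] [-0.0626 -0.0621]
```

Emit:
apply_moves --commands '[0,-0.27,0,0,0,0,0.4,0,0,2.4,0,0,0,0.4,0,0,2.4,0,0,0,0.4,0,0,2.4,0,0,0,0.4,0,0,2.4,0,0,0,0.4,0,0,2,0,0,0,0.4,0,0,1.5,0,0,0,0.4,0,0,0.8,0,0,0,0.4,0,0,0,0,0,0,0.4,0,0,0,0,0,0,0.4]'

```text
time: 7.32
tcp_pos: [0.6098, -0.0203, 0.0464]
orientation: [-0.0, 0.789, -0.614, 0.0]
force: [0.5, -0.0, -1.1]
finger_gap: 0.0497
grip_force: 20.0
```

Still in air; lower 3.5 mm more.

Emit:
apply_moves --commands '[0,0,0.2,0,0,0,0.4,0,0,0.15,0,0,0,0.4,0,0,0,0,0,0,0.4,0,0,0,0,0,0,0.4]'

```text
time: 7.82
tcp_pos: [0.6094, -0.0203, 0.0425]
orientation: [-0.0, 0.789, -0.614, 0.0]
force: [-1.8, -0.3, 2.7]
finger_gap: 0.0496
grip_force: 20.0
```

Emit:
apply_moves --commands '[0,0,0,0,0,0,0.75,0,0,0,0,0,0,0.75,0,0,0,0,0,0,0.75,0,0,0,0,0,0,0.75,0,0,-2,0,0,0,0.75,0,0,-4,0,0,0,0.75,0,0,-4,0,0,0,0.75,0,0,-4,0,0,0,0.75,0,0,-3,0,0,0,0.75,0,0,0,0,0,0,0.75]'

```text
time: 9.07
tcp_pos: [0.6107, -0.0202, 0.2152]
orientation: [-0.002, 0.789, -0.614, 0.002]
force: [0.4, 0.8, -0.7]
finger_gap: 0.0655
grip_force: 0.0
```

```bash
python3 - <<'E'
from h import *
s=state();print(s["tcp_pos"],s["finger_gap"],s["time"])
im,P,z=cloud("top");cv2.imwrite("pics/t2.png",cv2.resize(im[150:300,120:360],None,fx=3,fy=3));np.save("t2.npy",P)
E
```

```text
[ 0.61066139 -0.02018678  0.21521695] 0.06553845222748951 9.075
```

View pics/t2.png

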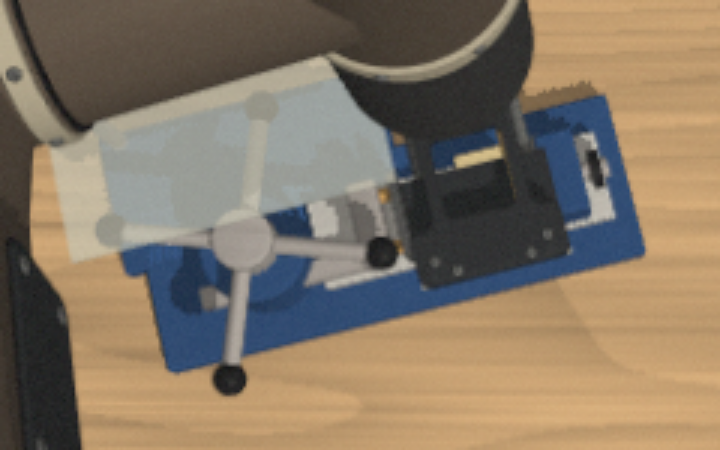

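```bash
cat >> h.py <<'E'
import json
HUB=np.array([.569,.1325]); T=14.3
def pose(phi,r=.054,d=.0155,z=.084):
    a=np.radians(phi+T);u=np.array([np.cos(a),np.sin(a)]);t=np.array([-u[1],u[0]])
    return np.r_[HUB+r*u+d*t,z,phi+T]
def rot(yaw):
    t=np.radians(yaw); y=np.array([np.cos(t),np.sin(t),0]); z=np.array([0,0,-1.])
    return R.from_matrix(np.c_[np.cross(y,z),y,z])
def sync():
    s=state();q=s["orientation"];y=R.from_quat([q[1],q[2],q[3],q[0]]).as_matrix()[:,1]
    return np.r_[s["tcp_pos"],np.degrees(np.arctan2(y[1],y[0]))%360]
def rows(poses,cur,g=0,save=True):
    out=[]
    for p in poses:
        A,B=rot(cur[3]),rot(p[3]); out.append(np.r_[A.inv().apply(p[:3]-cur[:3])*100,np.degrees((A.inv()*B).as_rotvec()),g]);cur=p
    for i in range(0,len(out),10):
        print("["+", ".join(f"{v:.2f}".replace("-0.00","0").replace("0.00","0") if j in(0,1,2,5) else f"{v:.0f}".replace("-0","0") for r in out[i:i+10] for j,v in enumerate(r))+"]")
    if save: json.dump(list(cur),open("cmd.json","w"))
def cur(): return np.array(json.load(open("cmd.json")))
def lin(a,b,n): return [a+(b-a)*i/n for i in range(1,n+1)]
def torque():
    s=state();l=s["tcp_pos"][:2]-HUB;F=s["force"];print("t",round(s["time"],2),"F",F.round(2),"Mhub",round(l[0]*F[1]-l[1]*F[0]+s["ft_torque"][2],3),"Mz",s["ft_torque"][2].round(3),"own",(sync()-cur()).round(4))
E
python3 - <<'E'
from h import *
c=sync();print(c); a=pose(161,d=.024,z=.18);b=pose(161,d=.024)
print(a,b);rows(lin(c,a,8)+[a,a],c);rows(lin(a,b,4)+[b,b],a)
im=None
P=np.load("t2.npy")
E
```

```text
[ 6.09632887e-01 -2.02087381e-02  2.13255294e-01  1.94224978e+02]
[5.13215057e-01 1.13005382e-01 1.80000000e-01 1.75300000e+02] [5.13215057e-01 1.13005382e-01 8.40000000e-02 1.75300000e+02]
[-1.91, 0.76, 0.42, 0, 0, 2.37, 0, -1.88, 0.84, 0.42, 0, 0, 2.37, 0, -1.84, 0.91, 0.42, 0, 0, 2.37, 0, -1.80, 0.99, 0.42, 0, 0, 2.37, 0, -1.76, 1.06, 0.42, 0, 0, 2.37, 0, -1.71, 1.13, 0.42, 0, 0, 2.37, 0, -1.67, 1.20, 0.42, 0, 0, 2.37, 0, -1.61, 1.27, 0.42, 0, 0, 2.37, 0, 0, 0, 0, 0, 0, 0, 0, 0, 0, 0, 0, 0, 0, 0]
[0, 0, 2.40, 0, 0, 0, 0, 0, 0, 2.40, 0, 0, 0, 0, 0, 0, 2.40, 0, 0, 0, 0, 0, 0, 2.40, 0, 0, 0, 0, 0, 0, 0, 0, 0, 0, 0, 0, 0, 0, 0, 0, 0, 0]
```

Emit:
apply_moves --commands '[-1.91,0.76,0.42,0,0,2.37,0,-1.88,0.84,0.42,0,0,2.37,0,-1.84,0.91,0.42,0,0,2.37,0,-1.8,0.99,0.42,0,0,2.37,0,-1.76,1.06,0.42,0,0,2.37,0,-1.71,1.13,0.42,0,0,2.37,0,-1.67,1.2,0.42,0,0,2.37,0,-1.61,1.27,0.42,0,0,2.37,0,0,0,0,0,0,0,0,0,0,0,0,0,0,0]'

```text
time: 10.38
tcp_pos: [0.5129, 0.1126, 0.1781]
orientation: [-0.0, -0.678, 0.735, 0.0]
force: [0.3, 0.7, -0.2]
finger_gap: 0.0006
grip_force: 0.0
```

```bash
python3 - <<'E'
from h import *
c=sync();print(c,state()["finger_gap"]);im,P,z=cloud("top");cv2.imwrite("pics/t3.png",cv2.resize(im[150:300,120:360],None,fx=3,fy=3))
w=np.zeros((480,640),bool);w[180:250,250:310]=1
m=w&(abs(P[...,2]-.08)<.006);X=P[m];r=cv2.minAreaRect(X[:,:2].astype(np.float32)*1000);print("block",m.sum(),r,np.median(X[:,2]))
t=np.radians(T);o=np.array([np.cos(t),np.sin(t)]);e=np.array([-o[1],o[0]]);q=np.array(r[0])/1000-HUB;print("own",q@o,q@e+.075)
E
```

```text
[5.12903493e-01 1.12594052e-01 1.78081706e-01 1.75325579e+02] 0.0006153969589952305
block 485 ((613.1109008789062, -37.4721565246582), (50.29268264770508, 73.0552978515625), 13.59190845489502) 0.07956162706707713
own 0.0007612020262432481 -0.10060104254094522
```

View pics/t3.png

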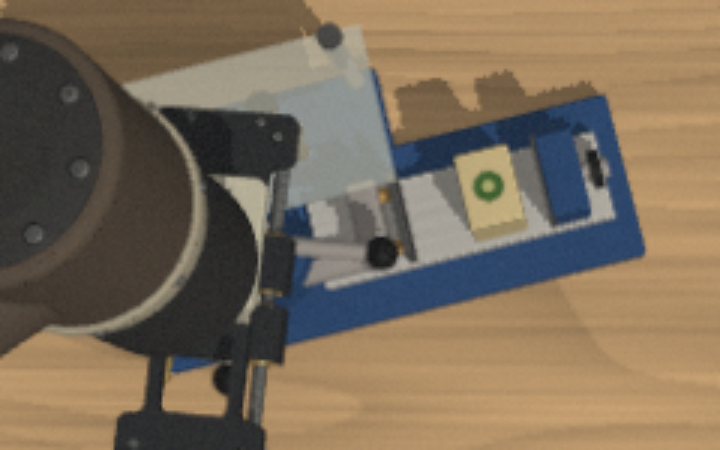

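The block stands square on the bed, centred near (488,187) in the crop, between the jaw at (400,220) and the anvil at (560,178). Next I lower the shut fingers beside the spoke that points at the robot.

Emit:
apply_moves --commands '[0,0,2.4,0,0,0,0,0,0,2.4,0,0,0,0,0,0,2.4,0,0,0,0,0,0,2.2,0,0,0,0,0,0,0,0,0,0,0,0,0,0,0,0,0,0]'

```text
time: 11.18
tcp_pos: [0.5136, 0.1127, 0.0852]
orientation: [0.0, -0.677, 0.736, -0.0]
force: [-0.0, -0.1, -0.1]
finger_gap: 0.0006
grip_force: 0.0
```

```bash
python3 - <<'E'
from h import *
c=sync();torque_c=json.dump(list(c),open("cmd.json","w"));print(c);torque()
b=pose(161,d=.0155);rows(lin(c,b,2)+[pose(161-3.5*i) for i in range(1,19)],c)
E
```

```text
[5.13646242e-01 1.12696541e-01 8.52333405e-02 1.75260100e+02]
t 11.18 F [-0.01 -0.1  -0.09] Mhub 0.031 Mz 0.026 own [0. 0. 0. 0.]
[-0.44, 0.02, 0.06, 0, 0, -0.02, 0, -0.44, 0.02, 0.06, 0, 0, -0.02, 0, -0.33, 0.08, 0, 0, 0, 3.50, 0, -0.33, 0.08, 0, 0, 0, 3.50, 0, -0.33, 0.08, 0, 0, 0, 3.50, 0, -0.33, 0.08, 0, 0, 0, 3.50, 0, -0.33, 0.08, 0, 0, 0, 3.50, 0, -0.33, 0.08, 0, 0, 0, 3.50, 0, -0.33, 0.08, 0, 0, 0, 3.50, 0, -0.33, 0.08, 0, 0, 0, 3.50, 0]
[-0.33, 0.08, 0, 0, 0, 3.50, 0, -0.33, 0.08, 0, 0, 0, 3.50, 0, -0.33, 0.08, 0, 0, 0, 3.50, 0, -0.33, 0.08, 0, 0, 0, 3.50, 0, -0.33, 0.08, 0, 0, 0, 3.50, 0, -0.33, 0.08, 0, 0, 0, 3.50, 0, -0.33, 0.08, 0, 0, 0, 3.50, 0, -0.33, 0.08, 0, 0, 0, 3.50, 0, -0.33, 0.08, 0, 0, 0, 3.50, 0, -0.33, 0.08, 0, 0, 0, 3.50, 0]
```

Emit:
apply_moves --commands '[-0.44,0.02,0.06,0,0,0,0,-0.44,0.02,0.06,0,0,0,0,-0.33,0.08,0,0,0,3.5,0,-0.33,0.08,0,0,0,3.5,0,-0.33,0.08,0,0,0,3.5,0,-0.33,0.08,0,0,0,3.5,0]'

```text
time: 11.92
tcp_pos: [0.5121, 0.1343, 0.084]
orientation: [-0.001, -0.582, 0.813, -0.0]
force: [0.1, -6.5, 5.7]
finger_gap: 0.0008
grip_force: 3.0
```

```bash
python3 - <<'E'
from h import *
json.dump(list(pose(147)),open("cmd.json","w"));torque()
im,P,z=cloud("top");cv2.imwrite("pics/t4.png",cv2.resize(im[150:300,120:360],None,fx=3,fy=3))
E
```

```text
t 11.93 F [ 0.1  -6.48  5.69] Mhub 0.443 Mz 0.074 own [-0.0008 -0.0008 -0.     -0.1243]
```

View pics/t4.png

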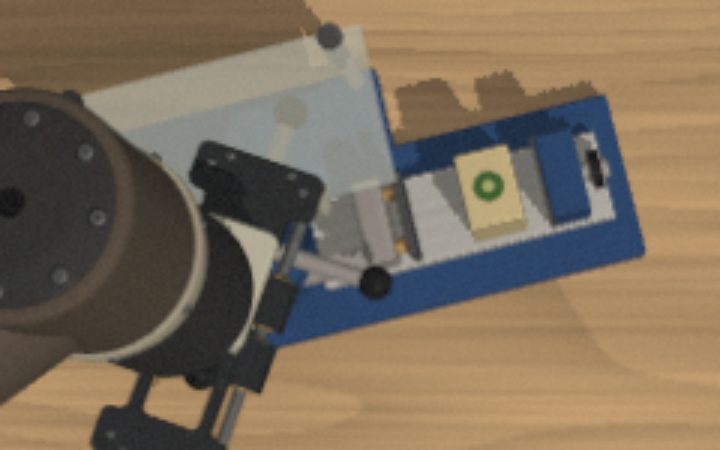

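The handle turns: the ball is now at (375,283), the jaw has moved, and the torque about the hub is 0.44 Nm, which matches free friction. I continue the stroke.

Emit:
apply_moves --commands '[-0.33,0.08,0,0,0,3.5,0,-0.33,0.08,0,0,0,3.5,0,-0.33,0.08,0,0,0,3.5,0,-0.33,0.08,0,0,0,3.5,0,-0.33,0.08,0,0,0,3.5,0,-0.33,0.08,0,0,0,3.5,0,-0.33,0.08,0,0,0,3.5,0]'

```text
time: 12.85
tcp_pos: [0.5169, 0.1569, 0.0831]
orientation: [-0.002, -0.396, 0.918, -0.0]
force: [-5.3, -3.6, 3.6]
finger_gap: 0.0002
grip_force: 3.1
```

Emit:
apply_moves --commands '[-0.33,0.08,0,0,0,3.5,0,-0.33,0.08,0,0,0,3.5,0,-0.33,0.08,0,0,0,3.5,0,-0.33,0.08,0,0,0,3.5,0,-0.33,0.08,0,0,0,3.5,0,-0.33,0.08,0,0,0,3.5,0,-0.33,0.08,0,0,0,3.5,0]'

```text
time: 13.72
tcp_pos: [0.5317, 0.1758, 0.0828]
orientation: [-0.002, -0.192, 0.981, -0.0]
force: [-7.4, 1.9, 2.5]
finger_gap: 0.0003
grip_force: 3.3
```

```bash
python3 - <<'E'
from h import *
c=pose(98);json.dump(list(c),open("cmd.json","w"));torque()
# back off, up, over next spoke (at ~188), down
b=pose(98,d=.022);u=b.copy();u[2]=.16
a=pose(188,d=.024,z=.16);e=pose(188,d=.024)
rows([b]+lin(b,u,3),c);rows(lin(u,a,12),u);rows([a,a]+lin(a,e,4)+[e,e],a)
E
```

```text
t 13.72 F [-7.4   1.86  2.48] Mhub 0.407 Mz 0.156 own [-0.0025 -0.0008 -0.0012 -0.1059]
[0.65, 0, 0, 0, 0, 0, 0, 0, 0, -2.53, 0, 0, 0, 0, 0, 0, -2.53, 0, 0, 0, 0, 0, 0, -2.53, 0, 0, 0, 0]
[0.27, -0.65, 0, 0, 0, -7.50, 0, 0.35, -0.61, 0, 0, 0, -7.50, 0, 0.43, -0.56, 0, 0, 0, -7.50, 0, 0.50, -0.50, 0, 0, 0, -7.50, 0, 0.56, -0.43, 0, 0, 0, -7.50, 0, 0.61, -0.35, 0, 0, 0, -7.50, 0, 0.65, -0.27, 0, 0, 0, -7.50, 0, 0.68, -0.18, 0, 0, 0, -7.50, 0, 0.70, -0.09, 0, 0, 0, -7.50, 0, 0.70, 0, 0, 0, 0, -7.50, 0]
[0.70, 0.09, 0, 0, 0, -7.50, 0, 0.68, 0.18, 0, 0, 0, -7.50, 0]
[0, 0, 0, 0, 0, 0, 0, 0, 0, 0, 0, 0, 0, 0, 0, 0, 1.90, 0, 0, 0, 0, 0, 0, 1.90, 0, 0, 0, 0, 0, 0, 1.90, 0, 0, 0, 0, 0, 0, 1.90, 0, 0, 0, 0, 0, 0, 0, 0, 0, 0, 0, 0, 0, 0, 0, 0, 0, 0]
```

Emit:
apply_moves --commands '[0.65,0,0,0,0,0,0,0,0,-2.53,0,0,0,0,0,0,-2.53,0,0,0,0,0,0,-2.53,0,0,0,0,0.27,-0.65,0,0,0,-7.5,0,0.35,-0.61,0,0,0,-7.5,0,0.43,-0.56,0,0,0,-7.5,0,0.5,-0.5,0,0,0,-7.5,0,0.56,-0.43,0,0,0,-7.5,0,0.61,-0.35,0,0,0,-7.5,0]'

```text
time: 14.98
tcp_pos: [0.5278, 0.1311, 0.1596]
orientation: [0.001, -0.557, 0.831, -0.0]
force: [0.1, -0.2, -0.7]
finger_gap: 0.0003
grip_force: 0.0
```

Emit:
apply_moves --commands '[0.65,-0.27,0,0,0,-7.5,0,0.68,-0.18,0,0,0,-7.5,0,0.7,-0.09,0,0,0,-7.5,0,0.7,0,0,0,0,-7.5,0,0.7,0.09,0,0,0,-7.5,0,0.68,0.18,0,0,0,-7.5,0,0,0,0,0,0,0,0,0,0,0,0,0,0,0]'

```text
time: 15.98
tcp_pos: [0.5277, 0.0891, 0.1595]
orientation: [-0.0, 0.83, -0.558, 0.0]
force: [-0.0, 0.2, 0.5]
finger_gap: 0.0005
grip_force: 0.0
```

Emit:
apply_moves --commands '[0,0,1.9,0,0,0,0,0,0,1.9,0,0,0,0,0,0,1.9,0,0,0,0,0,0,1.9,0,0,0,0,0,0,0,0,0,0,0,0,0,0,0,0,0,0]'

```text
time: 16.73
tcp_pos: [0.5281, 0.0893, 0.0839]
orientation: [-0.0, 0.83, -0.557, 0.0]
force: [-0.3, 0.5, 0.2]
finger_gap: 0.0003
grip_force: 0.0
```

```bash
python3 - <<'E'
from h import *
c=sync();print(c,pose(188,d=.024));json.dump(list(c),open("cmd.json","w"));torque()
b=pose(188);rows(lin(c,b,2)+[pose(188-3.5*i) for i in range(1,3)],c)
E
```

```text
[5.28082592e-01 8.92847602e-02 8.39294170e-02 2.02260383e+02] [5.28145623e-01 8.98043341e-02 8.40000000e-02 2.02300000e+02]
t 16.73 F [-0.27  0.54  0.2 ] Mhub -0.024 Mz 0.01 own [0. 0. 0. 0.]
[-0.45, -0.01, 0, 0, 0, -0.02, 0, -0.45, -0.01, 0, 0, 0, -0.02, 0, -0.33, 0.08, 0, 0, 0, 3.50, 0, -0.33, 0.08, 0, 0, 0, 3.50, 0]
```

Emit:
apply_moves --commands '[-0.45,-0.01,0,0,0,0,0,-0.45,-0.01,0,0,0,0,0,-0.33,0.08,0,0,0,3.5,0,-0.33,0.08,0,0,0,3.5,0,-0.33,0.08,0,0,0,3.5,0,-0.33,0.08,0,0,0,3.5,0,-0.33,0.08,0,0,0,3.5,0,-0.33,0.08,0,0,0,3.5,0,-0.33,0.08,0,0,0,3.5,0]'

```text
time: 17.85
tcp_pos: [0.5137, 0.1178, 0.0839]
orientation: [-0.001, -0.692, 0.721, -0.0]
force: [-0.4, -5.8, 5.2]
finger_gap: 0.0004
grip_force: 3.1
```

Emit:
apply_moves --commands '[-0.33,0.08,0,0,0,3.5,0,-0.33,0.08,0,0,0,3.5,0,-0.33,0.08,0,0,0,3.5,0,-0.33,0.08,0,0,0,3.5,0,-0.33,0.08,0,0,0,3.5,0,-0.33,0.08,0,0,0,3.5,0,-0.33,0.08,0,0,0,3.5,0,-0.33,0.08,0,0,0,3.5,0,-0.33,0.08,0,0,0,3.5,0,-0.33,0.08,0,0,0,3.5,0]'

```text
time: 19.1
tcp_pos: [0.5145, 0.1508, 0.083]
orientation: [-0.002, -0.443, 0.896, -0.0]
force: [-5.8, -3.0, 3.3]
finger_gap: 0.0006
grip_force: 3.1
```

Emit:
apply_moves --commands '[-0.33,0.08,0,0,0,3.5,0,-0.33,0.08,0,0,0,3.5,0,-0.33,0.08,0,0,0,3.5,0,-0.33,0.08,0,0,0,3.5,0,-0.33,0.08,0,0,0,3.5,0,-0.33,0.08,0,0,0,3.5,0,-0.33,0.08,0,0,0,3.5,0,-0.33,0.08,0,0,0,3.5,0,-0.33,0.08,0,0,0,3.5,0,0,0,0,0,0,0,0]'

```text
time: 20.35
tcp_pos: [0.5331, 0.1759, 0.0827]
orientation: [-0.002, -0.184, 0.983, -0.0]
force: [-6.2, 2.4, -0.6]
finger_gap: 0.0005
grip_force: 2.4
```

```bash
python3 - <<'E'
from h import *
c=pose(97);json.dump(list(c),open("cmd.json","w"));torque()
im,P,z=cloud("top");cv2.imwrite("pics/t5.png",cv2.resize(im[150:300,120:360],None,fx=3,fy=3))
E
```

```text
t 20.35 F [-6.21  2.36 -0.61] Mhub 0.299 Mz 0.114 own [-0.0018 -0.0012 -0.0013 -0.1039]
```

View pics/t5.png

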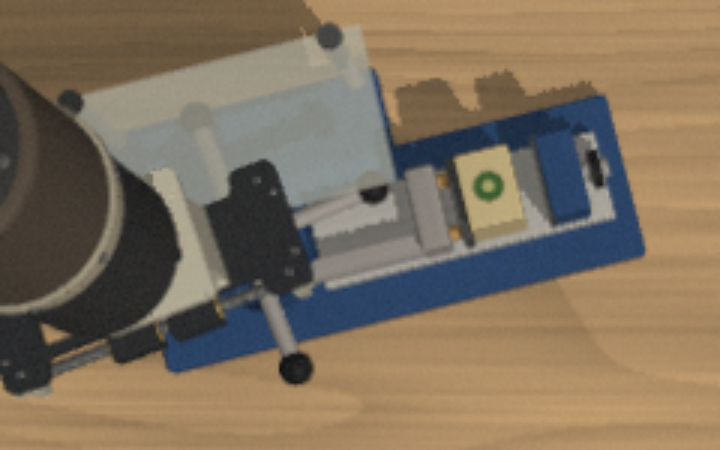

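The jaw at (430,210) has nearly reached the block, which hasn't moved, and the next spoke's ball is at (297,368), about 187° in the clamp frame. I reposition for it.

Emit:
apply_moves --commands '[0.65,0,0,0,0,0,0,0,0,-2.53,0,0,0,0,0,0,-2.53,0,0,0,0,0,0,-2.53,0,0,0,0,0.27,-0.65,0,0,0,-7.5,0,0.35,-0.61,0,0,0,-7.5,0,0.43,-0.56,0,0,0,-7.5,0,0.5,-0.5,0,0,0,-7.5,0,0.56,-0.43,0,0,0,-7.5,0,0.61,-0.35,0,0,0,-7.5,0]'

```text
time: 21.65
tcp_pos: [0.5283, 0.1312, 0.1597]
orientation: [0.001, -0.548, 0.836, -0.0]
force: [0.5, -0.4, 0.2]
finger_gap: 0.0004
grip_force: 0.0
```

Emit:
apply_moves --commands '[0.65,-0.27,0,0,0,-7.5,0,0.68,-0.18,0,0,0,-7.5,0,0.7,-0.09,0,0,0,-7.5,0,0.7,0,0,0,0,-7.5,0,0.7,0.09,0,0,0,-7.5,0,0.68,0.18,0,0,0,-7.5,0,0,0,0,0,0,0,0,0,0,0,0,0,0,0]'

```text
time: 22.65
tcp_pos: [0.5275, 0.0893, 0.1595]
orientation: [-0.0, 0.825, -0.566, 0.0]
force: [0.2, 0.2, -0.1]
finger_gap: 0.0002
grip_force: 0.0
```

Emit:
apply_moves --commands '[0,0,1.9,0,0,0,0,0,0,1.9,0,0,0,0,0,0,1.9,0,0,0,0,0,0,1.9,0,0,0,0,0,0,0,0,0,0,0,0,0,0,0,0,0,0]'

```text
time: 23.4
tcp_pos: [0.5278, 0.0894, 0.0839]
orientation: [-0.0, 0.825, -0.565, 0.0]
force: [0.1, -0.3, -0.6]
finger_gap: 0.0004
grip_force: 0.0
```

```bash
python3 - <<'E'
from h import *
c=sync();print(c,pose(187,d=.024));json.dump(list(c),open("cmd.json","w"));torque()
b=pose(187);rows(lin(c,b,2),c)
im,P,z=cloud("top");np.save("t6.npy",P);cv2.imwrite("pics/t6raw.png",im)
w=np.zeros((480,640),bool);w[195:240,268:300]=1
hs=cv2.cvtColor(im,cv2.COLOR_BGR2HSV);m=w&(abs(P[...,2]-.08)<.006)&(hs[...,1]>60)&(hs[...,0]<40);r=cv2.minAreaRect(P[m][:,:2].astype(np.float32)*1000);print(m.sum(),r)
E
```

```text
[5.27837791e-01 8.93814386e-02 8.38589234e-02 2.01243814e+02] [5.27406703e-01 9.05238441e-02 8.40000000e-02 2.01300000e+02]
t 23.4 F [ 0.11 -0.32 -0.55] Mhub -0.036 Mz -0.054 own [0. 0. 0. 0.]
[-0.49, 0, -0.01, 0, 0, -0.03, 0, -0.49, 0, -0.01, 0, 0, -0.03, 0]
412 ((608.4296875, -19.717849731445312), (51.558807373046875, 35.773887634277344), 14.725791931152344)
```

Emit:
apply_moves --commands '[-0.49,0,0,0,0,0,0,-0.49,0,0,0,0,0,0,-0.33,0.08,0,0,0,3.5,0,-0.33,0.08,0,0,0,3.5,0,-0.33,0.08,0,0,0,3.5,0,-0.33,0.08,0,0,0,3.5,0,-0.33,0.08,0,0,0,3.5,0,-0.33,0.08,0,0,0,3.5,0,-0.33,0.08,0,0,0,3.5,0]'

```text
time: 24.58
tcp_pos: [0.5134, 0.1187, 0.0837]
orientation: [-0.001, -0.686, 0.727, -0.0]
force: [-1.2, -6.0, 5.2]
finger_gap: 0.0002
grip_force: 3.1
```

```bash
python3 - <<'E'
from h import *
c=pose(162.5);json.dump(list(c),open("cmd.json","w"));torque()
E
```

```text
t 24.57 F [-1.23 -5.97  5.21] Mhub 0.384 Mz 0.069 own [-0.0008 -0.0013 -0.0003 -0.1384]
```

Emit:
apply_moves --commands '[-0.33,0.08,0,0,0,3.5,0,-0.33,0.08,0,0,0,3.5,0,-0.33,0.08,0,0,0,3.5,0,-0.33,0.08,0,0,0,3.5,0]'

```text
time: 25.08
tcp_pos: [0.5115, 0.132, 0.0834]
orientation: [-0.001, -0.592, 0.806, -0.0]
force: [-2.7, -4.6, 3.4]
finger_gap: 0.0005
grip_force: 3.1
```

```bash
python3 - <<'E'
from h import *
c=pose(148.5);json.dump(list(c),open("cmd.json","w"));torque()
rows([pose(148.5-1.75)],c,save=False)
E
```

```text
t 25.07 F [-2.71 -4.64  3.4 ] Mhub 0.39 Mz 0.125 own [-0.0013 -0.0016 -0.0006 -0.1546]
[-0.17, 0.04, 0, 0, 0, 1.75, 0]
```

Emit:
apply_moves --commands '[-0.17,0.04,0,0,0,1.75,0,-0.17,0.04,0,0,0,1.75,0,-0.17,0.04,0,0,0,1.75,0,-0.17,0.04,0,0,0,1.75,0]'

```text
time: 25.58
tcp_pos: [0.5118, 0.1388, 0.0831]
orientation: [-0.002, -0.542, 0.84, -0.0]
force: [-4.7, -5.1, 3.5]
finger_gap: 0.0001
grip_force: 3.1
```

```bash
python3 - <<'E'
from h import *
json.dump(list(pose(141.5)),open("cmd.json","w"));torque()
E
```

```text
t 25.57 F [-4.66 -5.1   3.51] Mhub 0.421 Mz 0.1 own [-0.0016 -0.0017 -0.0009 -0.1068]
```

Emit:
apply_moves --commands '[-0.17,0.04,0,0,0,1.75,0,-0.17,0.04,0,0,0,1.75,0]'

```text
time: 25.82
tcp_pos: [0.5123, 0.1422, 0.083]
orientation: [-0.002, -0.516, 0.856, -0.0]
force: [-3.7, -4.3, 4.5]
finger_gap: 0.0003
grip_force: 3.2
```

```bash
python3 - <<'E'
from h import *
json.dump(list(pose(138)),open("cmd.json","w"));torque()
im,P,z=cloud("top")
hs=cv2.cvtColor(im,cv2.COLOR_BGR2HSV);w=np.zeros((480,640),bool);w[190:240,268:306]=1
m=w&(abs(P[...,2]-.08)<.006)&(hs[...,1]>60)&(hs[...,0]<40);r=cv2.minAreaRect(P[m][:,:2].astype(np.float32)*1000);print(m.sum(),r)
E
```

```text
t 25.82 F [-3.73 -4.32  4.54] Mhub 0.378 Mz 0.097 own [-0.0017 -0.0017 -0.001  -0.113 ]
417 ((611.6410522460938, -30.97740936279297), (50.82799530029297, 35.6235466003418), 14.214481353759766)
```

Emit:
apply_moves --commands '[-0.17,0.04,0,0,0,1.75,0,-0.17,0.04,0,0,0,1.75,0]'

```text
time: 26.12
tcp_pos: [0.513, 0.1455, 0.0829]
orientation: [-0.002, -0.49, 0.872, -0.0]
force: [-5.7, -3.2, 4.1]
finger_gap: 0.0005
grip_force: 3.2
```

```bash
python3 - <<'E'
from h import *
json.dump(list(pose(134.5)),open("cmd.json","w"));torque()
E
```

```text
t 26.12 F [-5.73 -3.21  4.08] Mhub 0.411 Mz 0.157 own [-0.0018 -0.0017 -0.0011 -0.1192]
```

Emit:
apply_moves --commands '[-0.17,0.04,0,0,0,1.75,0,-0.17,0.04,0,0,0,1.75,0]'

```text
time: 26.38
tcp_pos: [0.514, 0.1489, 0.0828]
orientation: [-0.002, -0.463, 0.886, -0.0]
force: [-6.6, -4.5, 3.3]
finger_gap: 0.0005
grip_force: 3.2
```

```bash
python3 - <<'E'
from h import *
json.dump(list(pose(131)),open("cmd.json","w"));torque()
E
```

```text
t 26.38 F [-6.64 -4.55  3.33] Mhub 0.479 Mz 0.12 own [-0.0018 -0.0016 -0.0012 -0.123 ]
```

Emit:
apply_moves --commands '[-0.17,0.04,0,0,0,1.75,0,-0.17,0.04,0,0,0,1.75,0]'

```text
time: 26.62
tcp_pos: [0.5152, 0.1522, 0.0827]
orientation: [-0.003, -0.436, 0.9, -0.0]
force: [-6.8, -3.7, 2.6]
finger_gap: 0.0006
grip_force: 3.2
```

```bash
python3 - <<'E'
from h import *
json.dump(list(pose(127.5)),open("cmd.json","w"));torque()
E
```

```text
t 26.62 F [-6.78 -3.74  2.56] Mhub 0.47 Mz 0.135 own [-0.0018 -0.0016 -0.0013 -0.1206]
```

Emit:
apply_moves --commands '[-0.17,0.04,0,0,0,1.75,0]'

```text
time: 26.75
tcp_pos: [0.5158, 0.1537, 0.0826]
orientation: [-0.003, -0.422, 0.907, -0.0]
force: [-5.8, -3.3, 2.7]
finger_gap: 0.0006
grip_force: 3.2
```

```bash
python3 - <<'E'
from h import *
json.dump(list(pose(125.75)),open("cmd.json","w"));torque()
im,P,z=cloud("top")
hs=cv2.cvtColor(im,cv2.COLOR_BGR2HSV);w=np.zeros((480,640),bool);w[190:240,268:306]=1
m=w&(abs(P[...,2]-.08)<.006)&(hs[...,1]>60)&(hs[...,0]<40);r=cv2.minAreaRect(P[m][:,:2].astype(np.float32)*1000);print(m.sum(),r)
E
```

```text
t 26.75 F [-5.8  -3.25  2.67] Mhub 0.444 Mz 0.147 own [-0.0018 -0.0015 -0.0014 -0.1241]
413 ((612.3231201171875, -34.25885009765625), (50.434200286865234, 35.54100799560547), 14.307578086853027)
```

Emit:
apply_moves --commands '[-0.17,0.04,0,0,0,1.75,0,-0.17,0.04,0,0,0,1.75,0]'

```text
time: 27.05
tcp_pos: [0.5171, 0.1567, 0.0826]
orientation: [-0.003, -0.394, 0.919, -0.0]
force: [-7.5, -2.7, 4.3]
finger_gap: 0.0005
grip_force: 3.9
```

```bash
python3 - <<'E'
from h import *
json.dump(list(pose(122.25)),open("cmd.json","w"));torque()
E
```

```text
t 27.05 F [-7.53 -2.69  4.32] Mhub 0.42 Mz 0.099 own [-0.002  -0.0017 -0.0014 -0.127 ]
```

Emit:
apply_moves --commands '[-0.17,0.04,0,0,0,1.75,0,-0.17,0.04,0,0,0,1.75,0]'

```text
time: 27.3
tcp_pos: [0.5184, 0.1595, 0.0825]
orientation: [-0.003, -0.366, 0.931, -0.0]
force: [-9.7, -2.9, 4.6]
finger_gap: 0.0001
grip_force: 4.6
```

```bash
python3 - <<'E'
from h import *
json.dump(list(pose(118.75)),open("cmd.json","w"));torque()
im,P,z=cloud("top")
hs=cv2.cvtColor(im,cv2.COLOR_BGR2HSV);w=np.zeros((480,640),bool);w[190:240,268:306]=1
m=w&(abs(P[...,2]-.08)<.006)&(hs[...,1]>60)&(hs[...,0]<40);r=cv2.minAreaRect(P[m][:,:2].astype(np.float32)*1000);print(m.sum(),r)
E
```

```text
t 27.3 F [-9.72 -2.86  4.64] Mhub 0.609 Mz 0.202 own [-0.0024 -0.0019 -0.0015 -0.1255]
409 ((612.2258911132812, -34.420440673828125), (50.82926940917969, 35.21748733520508), 14.22470474243164)
```

Contact is clear: the block has stopped and the torque has risen to 0.61 Nm, about 8.5 N at 72 mm. One more small step gives margin.

Emit:
apply_moves --commands '[-0.17,0.04,0,0,0,1.75,0,0,0,0,0,0,0,0]'

```text
time: 27.6
tcp_pos: [0.5194, 0.1609, 0.0824]
orientation: [-0.003, -0.352, 0.936, -0.0]
force: [-9.3, -1.9, 4.6]
finger_gap: 0.0006
grip_force: 4.5
```

```bash
python3 - <<'E'
from h import *
c=pose(117);json.dump(list(c),open("cmd.json","w"));torque()
E
```

```text
t 27.6 F [-9.32 -1.93  4.57] Mhub 0.511 Mz 0.15 own [-0.0024 -0.0019 -0.0016 -0.0955]
```

Emit:
apply_moves --commands '[-0.17,0.04,0,0,0,1.75,0]'

```text
time: 27.72
tcp_pos: [0.5199, 0.1621, 0.0824]
orientation: [-0.004, -0.337, 0.941, -0.0]
force: [-11.3, -2.8, 6.3]
finger_gap: 0.0004
grip_force: 5.4
```

```bash
python3 - <<'E'
from h import *
c=pose(115.25);json.dump(list(c),open("cmd.json","w"));torque()
E
```

```text
t 27.73 F [-11.27  -2.84   6.29] Mhub 0.721 Mz 0.248 own [-0.0028 -0.0022 -0.0016 -0.1164]
```

The torque is 0.72 Nm, about 10 N at 72 mm, so it's firmly clamped. I back off and lift clear.

Emit:
apply_moves --commands '[0.4,0,0,0,0,0,0,0.6,0,0,0,0,0,0,0,0,-2.5,0,0,0,0,0,0,-4,0,0,0,0,0,0,-4,0,0,0,0,0,0,-4,0,0,0,0,0,0,0,0,0,0,0,0,0,0,0,0,0,0]'

```text
time: 28.72
tcp_pos: [0.5159, 0.1576, 0.228]
orientation: [0.0, -0.338, 0.941, 0.0]
force: [-1.5, 0.4, -1.2]
finger_gap: 0.0004
grip_force: 0.0
```

```bash
python3 - <<'E'
from h import *
s=state();print(s["tcp_pos"],s["force"],s["time"])
im,P,z=cloud("top");cv2.imwrite("pics/t7.png",cv2.resize(im[150:300,120:360],None,fx=3,fy=3))
hs=cv2.cvtColor(im,cv2.COLOR_BGR2HSV);w=np.zeros((480,640),bool);w[190:240,268:306]=1
m=w&(abs(P[...,2]-.08)<.006)&(hs[...,1]>60)&(hs[...,0]<40);r=cv2.minAreaRect(P[m][:,:2].astype(np.float32)*1000);print(m.sum(),r)
E
```

```text
[0.51588805 0.15755442 0.22797482] [-1.49459869  0.44903112 -1.18949328] 28.725
411 ((612.3904418945312, -34.324981689453125), (50.680091857910156, 35.32140350341797), 14.227886199951172)
```

View pics/t7.png

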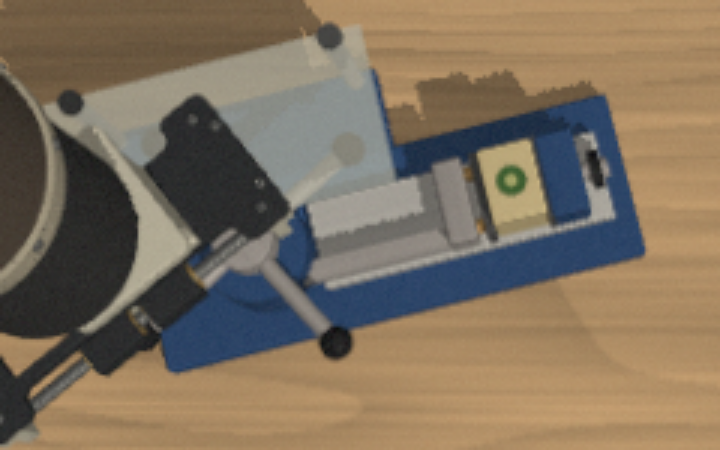

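The block at (512,180) is square and held between the jaw face and the anvil, and the hand is clear above. Handing in.

```bash
python3 -c "
from bench import close_job
print(close_job())"
```

```text
the job is handed in; nothing more can be done
None
```

The block stands square on the bed, clamped against the anvil with an estimated 15–19 N on the jaw (the crack limit is 40 N). The hand is clear and the job was handed in at about 29 s; no verdict came back.

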